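# Fit a fresh gas filter cartridge into the empty bayonet mount

## Task

Beside the spectrometer, take the squat filter cartridge (the one with a flat grip fin on top and two lugs at its foot) and fit it into the empty round bayonet mount: lugs into the two slots, push it down against the spring, then turn it clockwise seen from above, a quarter turn, so that it is locked, and let go. Leave the tall slim cartridge standing where it is.

Things in the scene. Friction and masses are not known exactly. Their poses are not given: they have to be found in the camera images.
- cart_center (a point): Squat loose cartridge, upright, 112 mm tall, 0.2 kg; point on its axis at half height. z up, x along the fin and lugs; half a turn is the same. From its underside: spigot dia 40, 0-28 mm; on it at +x and -x two lugs, 72 mm over both, 10 wide, 4-10 mm up; white body dia 54, 28-78 mm; flat upright grip fin 44 long (x), 14 thick (y), 78-112 mm.
- mount_rim (a point): Empty bayonet mount, fixed aluminium ring dia 100, 32 mm high; point at the centre of its mouth, level with its top; z up. Hole dia 50 with two slots at +x and -x, 82 mm over both, 26 wide. Between them a lip 6 mm thick over a hollow, floor 24 mm below the point. A twin mount with a cartridge (128 mm high in all) already locked in it is a bystander.
- plunger (a joint): Spring plunger dia 28 on the empty mount's floor: 0 m up, grows as pushed. Up, it holds a cartridge's underside 8 mm below the rim, lugs still in the slots. At 8 to 16 mm of push (5 to 7 N), underside 16 to 24 below the rim, lugs are under the lip and turn clockwise from above (yaw falls) to stops at about 85 degrees; the other way is blocked. Let go, it presses the lugs up to the lip.
- slim_center (a point): Tall slim loose cartridge, a bystander that does not fit: round, dia 34 mm (cap 38), 131 mm tall, no lugs, no fin, upright; point on its axis at half height, 65.5 mm above the bench.

How it is judged:
By the outcome, as a careful person would: the job done as asked, in the order asked, and still so for the second after the job is handed in, with the robot touching nothing.
It also fails if it takes over 43 s, if anything falls off the work surface, if the arm or the gripper's body presses on something with over 40 N, if the wrist force passes 120 N, or if a joint passes its speed limit or range.

## Robot

A 6-joint arm with a two-finger parallel gripper is mounted at the origin on the work surface. World frame = base frame: x ahead of the robot, y to its left, z up, the work surface at z = 0. Lengths are in m, angles in degrees, forces in N, time in s.
With the tool pointing down it reaches from about 0.4 to 0.825 m from the base axis. Payload 7 kg.
Tool frame: the origin (TCP) lies at the centre of the arm's flange, where the gripper is bolted on; the fingertips stand 178 mm ahead of it and the grasp point (between the pads) lies 159 mm ahead of it (tip_reach is the distance from the TCP to the fingertips, in m); z points along the fingers, y is the line along which they close (so a half turn about z gives the same grasp; the last joint's range is limited). The gripper opens to 88 mm and grips with 3 to 60 N. Pads are 19 mm wide; open, the fingers measure 130 mm over their backs; the gripper's body (78 mm by 193 mm) begins 47 mm behind the grasp point.
Start: joints at [16.507, 20.546, 0.682, 0, -70.136, -16.507], TCP at [0.675, -0, 0.405] pointing down, gripper open.
Joint ranges: [-176.03, 176.03], [-82.01, 121.73], [-58.28, 71.71], [-173.87, 95.51], [-174.79, -0.11], [-173.66, 173.66]. Speed limits (degrees/s): [136.94, 136.94, 172.46, 180, 180, 180].

## Interface

Orientations are given as [roll, pitch, yaw] about the fixed x, y, z axes, in that order (R = Rz(yaw) Ry(pitch) Rx(roll)).
In Python, from plant import * gives the robot as it stands.
- The arm moves only by the shell command python3 -m handwheel 'ROWS'. ROWS is JSON, a list of rows, each a list of 7 numbers: the opening, from -1 (shut) to 1 (fully open), then the shift along the tool's x, y, z as a fraction of full scale, then the turn, a rotation vector about the tool's x, y, z as a fraction of full scale. A call has 1 to 5 rows; each row shifts and turns the commanded pose from where the row before left it, along the tool's axes as they then stand; what a row does not reach is not made up. Full scale, the value 1, is 0.025 m for a shift and 6 degrees for a turn. A row lasts 1/8 s, in which the tool goes at most 62.5 mm and 10.7 degrees, less where a joint would pass 70% of its speed; a pose out of reach is approached as far as the arm can. A call with a number of a shift or a turn outside -1 to 1 is refused whole. A call with a gripper value outside its range is refused whole. The fingers move at their own pace and stop on an object; the grip force is fixed at half the most. Time passes only in rows, so rows that do not move let the fingers close. It gives the time, the measured TCP pose, the force, the opening and the grip force at its end, in the units of the state.
- get_obs(): the state, without advancing time (a new reading comes with each control period).
- snapshot(name): name is "scene" or "side" or "wrist"; returns a dict with "color" (384x512x3 uint8, red, green, blue), "fx", "fy", "cx", "cy" (pixels), "R" (3x3) and "t" (3): a world point X has camera coordinates R X + t; the wrist camera has in their place "tool_from_camera" (4x4, takes a point from camera to tool coordinates, whose origin is the TCP and whose axes are the flange's). Camera axes: x right, y down, z forward; pixel columns grow to the right and rows downward; lengths in m; the calibration is good to about 2 mm. A picture is of the moment at which its call begins: read the wrist's pose just before it. There is no depth.
- close_job(): hands the job in; it is judged then, once.
The state is a dict: "clock": time; "joint_pos": joint angles; "qvel": joint speeds; "tau": joint torques, N m; "tool_pos": TCP position; "orientation": TCP orientation; "force": force on the tool from outside, world axes, zero at the start; "moment": the same for the moment, N m; "opening": finger opening in m; "gripper_force": force on a finger pad.
Only numpy, scipy, OpenCV 4.12 (cv2) and the standard library are available. Lean on these libraries where they do the work, as an engineer would, in place of code of your own. Each camera call takes 0.05 s, during which the arm holds its last target. There are 200 camera calls.

## Working session

There is one attempt and no reset: what is moved stays moved. The work goes in short steps, Python scripts to look and compute and a shell command to move; the robot and the scene stay as the last step left them, time stands still between calls to the robot, and variables do not carry over. Pictures are saved under pics/ and viewed, at most 10 in all, crops included, and the job is handed in when it is done.

```bash
mkdir -p pics; ls; python3 - <<'E'
from plant import *
import cv2, numpy as np
o=get_obs(); print(o)
a=[]
for n in ("scene","side","wrist"):
    s=snapshot(n); cv2.imwrite(f"pics/{n}0.png",s["color"][:,:,::-1]); 
    np.save(f"pics/{n}0.npy",s,allow_pickle=True)
    print(n,{k:(np.round(v,4).tolist() if k!="color" else 0) for k,v in s.items()})
E
```

```text
pics
{'clock': 0.0, 'joint_pos': array([ 1.65062265e+01,  2.05914960e+01,  6.33522437e-01, -2.04605739e-02,
       -7.01349492e+01, -1.65070744e+01]), 'qvel': array([-0.08450826, -0.07932882,  0.06928093, -0.02953203,  0.03615095,
       -0.05378897]), 'tau': array([-8.00930356e-04, -5.82726967e+01,  2.93058443e+01,  6.99745238e+00,
        6.93249181e-03, -2.06530804e-04]), 'tool_pos': array([ 6.74806069e-01, -7.55824160e-06,  4.03718770e-01]), 'orientation': array([ 1.79905442e+02, -7.96366075e-03, -9.00078096e+01]), 'force': array([0.4266884 , 0.20270069, 0.03416666]), 'moment': array([0.03346005, 0.02654702, 0.01562317]), 'gripper_force': 0.0, 'opening': 0.08774999722182915}
scene {'color': 0, 'fx': 376.5821, 'fy': 376.5821, 'cx': 253.7496, 'cy': 188.3006, 'R': [[0.3135, 0.9495, -0.0069], [0.762, -0.256, -0.5948], [-0.5666, 0.1812, -0.8038]], 't': [-0.1534, -0.3731, 1.229]}
side {'color': 0, 'fx': 349.9351, 'fy': 349.9351, 'cx': 255.9373, 'cy': 197.3486, 'R': [[0.7501, -0.6612, 0.0131], [-0.5074, -0.5881, -0.6298], [0.4241, 0.4658, -0.7766]], 't': [-0.4079, 0.2823, 0.5014]}
wrist {'color': 0, 'fx': 324.4281, 'fy': 324.4281, 'cx': 249.9012, 'cy': 193.6114, 'tool_from_camera': [[0.0004, -0.9676, -0.2524, 0.0667], [1.0, 0.0005, -0.0003, -0.0004], [0.0004, -0.2524, 0.9676, 0.0195], [0.0, 0.0, 0.0, 1.0]]}
```

View pics/scene0.png

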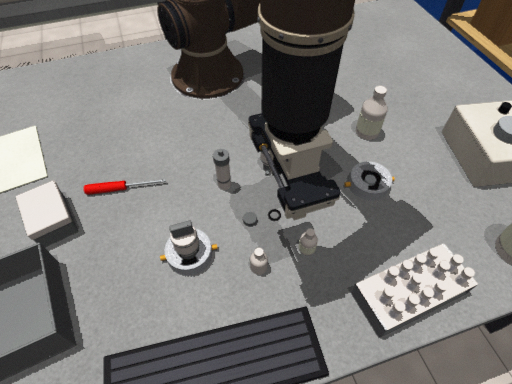

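View pics/side0.png

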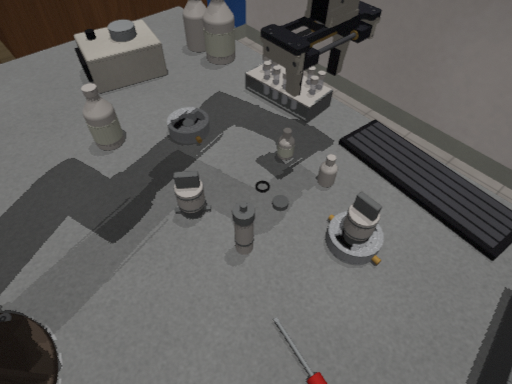

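View pics/wrist0.png

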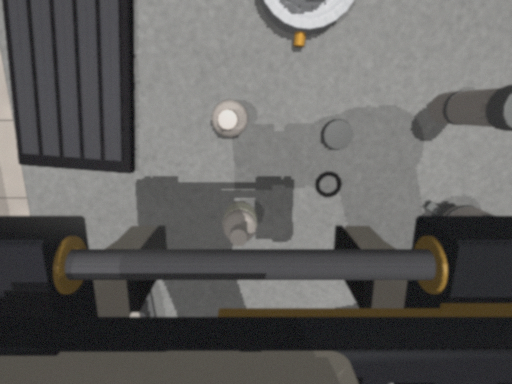

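The empty mount is at scene (371,178) and side (188,125). The squat cartridge is at side (190,195), fin top about (187,180), and the arm hides it in the scene view. The locked twin is at scene (187,247), the slim one at scene (222,167). I'll get rough positions first.

```bash
cat > h.py <<'E'
import numpy as np, cv2
from scipy.spatial.transform import Rotation as Ro
def cast(s,uv,z,obs=None):
    d=np.array([(uv[0]-s["cx"])/s["fx"],(uv[1]-s["cy"])/s["fy"],1.])
    if "R" in s: R=np.array(s["R"]).T; c=-R@np.array(s["t"])
    else:
        T=np.array(s["tool_from_camera"]); Rt=Ro.from_euler("xyz",obs["orientation"],degrees=True).as_matrix()
        R=Rt@T[:3,:3]; c=obs["tool_pos"]+Rt@T[:3,3]
    d=R@d; return c+d*(z-c[2])/d[2]
def proj(s,X,obs=None):
    X=np.array(X,float)
    if "R" in s: p=np.array(s["R"])@X+s["t"]
    else:
        T=np.array(s["tool_from_camera"]); Rt=Ro.from_euler("xyz",obs["orientation"],degrees=True).as_matrix()
        p=T[:3,:3].T@(Rt.T@(X-obs["tool_pos"])-T[:3,3])
    return [s["fx"]*p[0]/p[2]+s["cx"],s["fy"]*p[1]/p[2]+s["cy"]]
E
python3 - <<'E'
from h import *
S={n:np.load(f"pics/{n}0.npy",allow_pickle=True).item() for n in("scene","side")}
print("mount side",cast(S["side"],(188,122),.032),"scene",cast(S["scene"],(371,178),.032))
print("fin",cast(S["side"],(187,178),.112)," foot",cast(S["side"],(191,210),.0))
print("slim top side",cast(S["side"],(243,208),.131),"scene",cast(S["scene"],(221,155),.131))
print("twin fin",cast(S["side"],(367,203),.128))
E
```

```text
mount side [0.5622625  0.26820039 0.032     ] scene [0.57415032 0.27652516 0.032     ]
fin [0.42492756 0.0516857  0.112     ]  foot [0.42694684 0.06782296 0.        ]
slim top side [ 0.44783596 -0.07527963  0.131     ] scene [ 0.47031579 -0.07010904  0.131     ]
twin fin [ 0.60807431 -0.19720028  0.128     ]
```

```bash
python3 -m handwheel '[[1,-0.6,1,0,0,0,0],[1,-0.6,1,0,0,0,0],[1,-0.6,1,0,0,0,0],[1,-0.6,1,0,0,0,0]]' >/dev/null; python3 -m handwheel '[[1,-0.6,1,0,0,0,0],[1,-0.6,1,0,0,0,0],[1,-0.6,1,0,0,0,0],[1,-0.6,1,0,0,0,0],[1,0,0,0,0,0,0]]'
python3 - <<'E'
from plant import *
import cv2, numpy as np
s={}
o=get_obs(); s["wrist"]=snapshot("wrist"); s["scene"]=snapshot("scene"); s["side"]=snapshot("side"); s["obs"]=o
np.save("pics/s1.npy",s,allow_pickle=True); print(o["tool_pos"],o["orientation"],o["clock"])
w=s["wrist"]["color"]; c=cv2.resize(s["scene"]["color"][60:240,180:420],None,fx=2,fy=2); 
d=cv2.resize(s["side"]["color"][80:260,120:300],None,fx=1,fy=1)
im=np.zeros((384,800,3),np.uint8); im[:,:512]=w; im[:180,512:752]=s["scene"]["color"][60:240,180:420]; im[190:370,512:692]=d
cv2.imwrite("pics/m1.png",im[:,:,::-1])
E
```

```text
clock: 1.27
tool_pos: [0.4737, 0.1205, 0.405]
orientation: [-180.0, 0.0, -89.9]
force: [0.1, -0.1, -0.8]
opening: 0.0873
gripper_force: 0.0
[0.47366444 0.12045291 0.40496633] [-1.79981557e+02  3.80306129e-02 -8.98964052e+01] 1.275
```

View pics/m1.png

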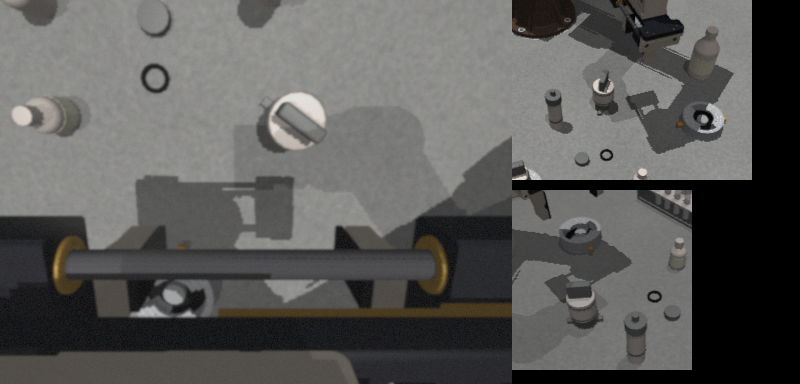

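The wrist view shows the squat cartridge: white face around (297,122), fin from (277,107) to (325,137), and one lug at (265,104). The empty mount shows below, around (175,297).

```bash
python3 - <<'E'
from h import *
s=np.load("pics/s1.npy",allow_pickle=True).item(); w=s["wrist"]; o=s["obs"]
g=cv2.cvtColor(w["color"],cv2.COLOR_RGB2HSV)
rgb=w["color"].astype(int); 
roi=np.zeros(g.shape[:2],np.uint8); roi[80:165,255:340]=1
white=((g[:,:,2]>170)&(roi>0)).astype(np.uint8)
cn=max(cv2.findContours(white,0,2)[0],key=cv2.contourArea); hull=cv2.convexHull(cn)
(c,ax,an)=cv2.fitEllipse(hull); print("white",c,ax,an,cast(w,c,.078,o))
m=np.zeros_like(white); cv2.fillPoly(m,[hull],1)
dark=((g[:,:,2]<150)&(m>0)).astype(np.uint8)
print(np.bincount(g[:,:,2][m>0]//16))
fc=max(cv2.findContours(dark,0,2)[0],key=cv2.contourArea); r=cv2.minAreaRect(fc); b=cv2.boxPoints(r); print(r)
P=np.array([cast(w,p,.112,o) for p in b]); print(P.round(4),P.mean(0))
e=[P[(i+1)%4]-P[i] for i in range(4)]; e.sort(key=np.linalg.norm); print(np.linalg.norm(e,axis=1), np.degrees(np.arctan2(e[-1][1],e[-1][0])))
crop=cv2.resize(w["color"][75:170,240:350],None,fx=5,fy=5,interpolation=2); cv2.imwrite("pics/c1.png",crop[:,:,::-1])
# mount from scene/side
for n,(x0,x1,y0,y1) in {"scene":(335,405,155,200),"side":(160,225,100,150)}.items():
    im=cv2.cvtColor(s[n]["color"],cv2.COLOR_RGB2HSV); 
    m=cv2.inRange(im,(8,120,60),(30,255,255)); m2=np.zeros_like(m); m2[y0:y1,x0:x1]=m[y0:y1,x0:x1]
    k,_,st,cc=cv2.connectedComponentsWithStats(m2)
    for i in range(1,k): print(n,st[i][4],cc[i],cast(s[n],cc[i],0.004))
E
```

```text
white (296.8013000488281, 120.00700378417969) (54.87544631958008, 57.430057525634766) 35.55295181274414 [0.4310862  0.06371953 0.078     ]
[  0   0   0   0  59 120 188 252 476  78 110 197 307 308 361]
((295.3999938964844, 123.29998779296875), (47.000003814697266, 26.000001907348633), 36.869895935058594)
[[0.4589 0.0623 0.112 ]
 [0.4465 0.0459 0.112 ]
 [0.4148 0.0682 0.112 ]
 [0.4269 0.0854 0.112 ]] [0.43678864 0.06545491 0.112     ]
[0.02056286 0.02100184 0.03878895 0.03940629] -35.77038952053876
scene 8 [393.   178.25] [0.5753778 0.3464412 0.004    ]
scene 28 [347.5        183.85714286] [0.55464517 0.22827808 0.004     ]
side 27 [198.40740741 139.        ] [0.56180238 0.23031271 0.004     ]
```

View pics/c1.png

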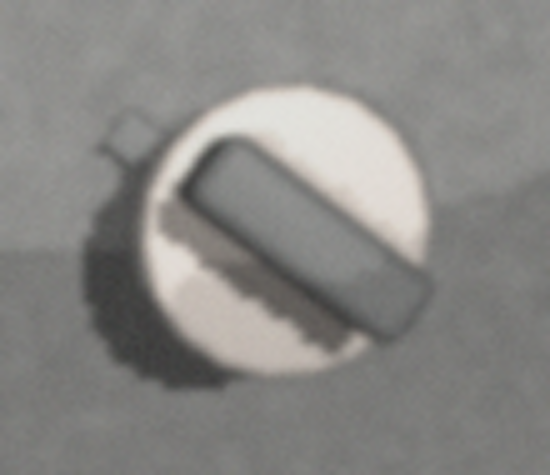

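```bash
python3 - <<'E'
from h import *
s=np.load("pics/s1.npy",allow_pickle=True).item(); w=s["wrist"]; o=s["obs"]
q=[(235,135),(182,190),(432,290),(390,342)]
P=np.array([cast(w,(240+(x-2)/5,75+(y-2)/5),.112,o) for x,y in q]); print(P.mean(0))
d=(P[2]+P[3]-P[0]-P[1])/2; print(np.linalg.norm(d),np.linalg.norm(P[0]-P[1]),np.degrees(np.arctan2(d[1],d[0])))
x=np.array([(300,122)]); print(proj(w,[.4311,.0637,.112],o),proj(w,[.4311,.0637,0],o))
# side verification
print(proj(s["side"],[.4311,.0637,.112]),proj(s["scene"],[.4311,.0637,.112]))
E
```

```text
[0.43168565 0.06473179 0.112     ]
0.042332396410594525 0.01207376992131097 144.391940372909
[np.float64(302.531670398183), np.float64(121.37027151204896)] [np.float64(287.4126614315534), np.float64(117.72518512897429)]
[np.float64(186.05375162712215), np.float64(172.56086022376985)] [np.float64(270.9761530069602), np.float64(135.31529842837006)]
```

```bash
python3 -m handwheel '[[1,0,0,0.3,0,0,-1],[1,0,0,0.3,0,0,-1],[1,0,0,0.3,0,0,-1],[1,0,0,0.3,0,0,-1],[1,0,0,0.3,0,0,-1]]' >/dev/null; python3 -m handwheel '[[1,0,0,0.3,0,0,-1],[1,0,0,0.3,0,0,-1],[1,0,0,0.3,0,0,-1],[1,0,0,0.3,0,0,-1],[1,0,0,0,0,0,-0.05]]'
cat >> h.py <<'E'
def delta(o,xy,yaw,z=None):
    R=Ro.from_euler("xyz",o["orientation"],degrees=True).as_matrix()
    t=np.array([xy[0],xy[1],o["tool_pos"][2] if z is None else z])
    print("pos",o["tool_pos"].round(4),o["orientation"].round(2),"j",o["joint_pos"].round(1),"clk",o["clock"])
    print("tool shift units",(R.T@(t-o["tool_pos"])/.025).round(3),"turn z units",((o["orientation"][2]-yaw+180)%360-180)/6)
E
python3 - <<'E'
from h import *; from plant import *
o=get_obs(); delta(o,(.4315,.0642),-35.6,.259)
s=np.load("pics/s1.npy",allow_pickle=True).item()
print("bottle",cast(s["scene"],(370,135),0),cast(s["side"],(108,147),0)); b=cast(s["scene"],(370,133),0)
print([ (z,proj(s["scene"],[b[0],b[1],z])) for z in (.08,.1,.12,.15)])
E
```

```text
clock: 2.68
tool_pos: [0.4754, 0.1195, 0.3364]
orientation: [179.9, 0.0, -35.8]
force: [0.5, 0.0, -0.5]
opening: 0.0876
gripper_force: 0.0
pos [0.4754 0.1195 0.3364] [ 1.799e+02  3.000e-02 -3.578e+01] j [ 37.1   6.5 -27.7  -0.  -56.   17.1] clk 2.675
tool shift units [-0.127  2.816  3.1  ] turn z units -0.030646430972396388
bottle [4.16555422e-01 3.68549753e-01 1.11022302e-16] [0.38562233 0.34988906 0.        ]
[(0.08, [np.float64(377.26664287751584), np.float64(111.52519034124197)]), (0.1, [np.float64(379.23170279304395), np.float64(105.71792990952413)]), (0.12, [np.float64(381.26203779127474), np.float64(99.71776472108074)]), (0.15, [np.float64(384.43722757889975), np.float64(90.33425744419775)])]
```

```bash
python3 -m handwheel '[[1,0,0.7,0,0,0,0],[1,-0.06,0.7,0,0,0,0],[1,-0.06,0.7,0,0,0,0],[1,0,0.7,0,0,0,0],[1,0,0,0,0,0,0]]' 
python3 - <<'E'
from h import *; from plant import *
o=get_obs(); delta(o,(.4315,.0642),-35.6,.259)
w=snapshot("wrist"); cv2.imwrite("pics/w2.png",w["color"][:,:,::-1])
print(proj(w,[.4315,.0642,.112],o))
E
```

```text
clock: 3.3
tool_pos: [0.4307, 0.0637, 0.3375]
orientation: [-180.0, -0.0, -35.8]
force: [-0.7, -0.1, 0.2]
opening: 0.0876
gripper_force: 0.0
pos [0.4307 0.0637 0.3375] [-1.7996e+02 -1.0000e-02 -3.5750e+01] j [ 34.5   0.8 -33.7  -0.  -55.4  19.7] clk 3.3
tool shift units [ 0.013 -0.033  3.141] turn z units -0.02561824545695875
[np.float64(250.438348327849), np.float64(213.21650963440464)]
```

View pics/w2.png

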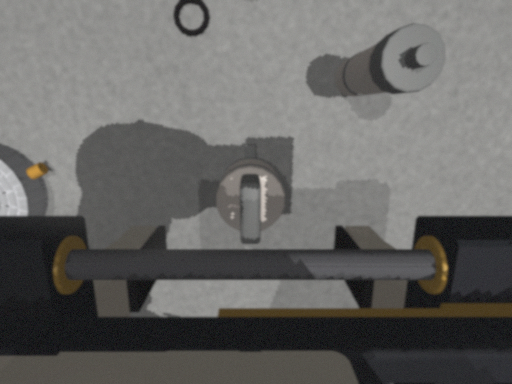

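The fin stands upright in the image at (250,208), which matches the prediction of (250,213). I'll descend and grip.

```bash
python3 -m handwheel '[[1,0,0,0.9,0,0,-0.03],[1,0,0,0.9,0,0,0],[1,0,0,0.9,0,0,0],[1,0,0,0.42,0,0,0],[1,0,0,0,0,0,0]]' ; python3 -m handwheel '[[-1,0,0,0,0,0,0],[-1,0,0,0,0,0,0],[-1,0,0,0,0,0,0],[-1,0,0,0,0,0,0],[-1,0,0,0,0,0,0]]'
```

```text
clock: 3.98
tool_pos: [0.4318, 0.065, 0.2588]
orientation: [179.9, 0.0, -35.5]
force: [-0.0, 1.1, 0.3]
opening: 0.0873
gripper_force: 0.0
clock: 4.6
tool_pos: [0.4317, 0.0649, 0.2593]
orientation: [-180.0, -0.0, -35.5]
force: [0.1, 0.0, 1.0]
opening: 0.0428
gripper_force: 0.0
```

```bash
python3 -m handwheel '[[-1,0,0,0,0,0,0],[-1,0,0,0,0,0,0],[-1,0,0,0,0,0,0],[-1,0,0,0,0,0,0],[-1,0,0,0,0,0,0]]' ; python3 -m handwheel '[[-1,0,0,-0.3,0,0,0],[-1,0,0,-1,0,0,0],[-1,0,0,-1,0,0,0],[-1,0,0,-1,0,0,0],[-1,0,0,-0.7,0,0,0]]'
python3 - <<'E'
from h import *; from plant import *
o=get_obs(); delta(o,(.58,.36),-100)
E
```

```text
clock: 5.22
tool_pos: [0.4316, 0.0648, 0.259]
orientation: [180.0, 0.0, -35.5]
force: [0.8, 0.4, -2.3]
opening: 0.0137
gripper_force: 30.0
clock: 5.85
tool_pos: [0.4317, 0.0649, 0.3609]
orientation: [-179.9, -0.0, -35.5]
force: [-0.0, -0.2, -2.6]
opening: 0.0141
gripper_force: 30.0
pos [0.4317 0.0649 0.3609] [-1.7991e+02 -4.0000e-02 -3.5520e+01] j [ 34.6  -0.5 -31.6   0.  -58.8  19.9] clk 5.85
tool shift units [ -2.03  -13.056   0.018] turn z units 10.747201501622465
```

```bash
python3 -m handwheel '[[-1,-0.15,-1,0,0,0,0],[-1,-0.15,-1,0,0,0,0],[-1,-0.15,-1,0,0,0,0],[-1,-0.15,-1,0,0,0,0],[-1,-0.15,-1,0,0,0,0]]' >/dev/null; python3 -m handwheel '[[-1,-0.15,-1,0,0,0,0],[-1,-0.15,-1,0,0,0,0],[-1,-0.15,-1,0,0,0,0],[-1,-0.15,-1,0,0,0,0],[-1,-0.15,-1,0,0,0,0]]' >/dev/null
python3 -m handwheel '[[-1,-0.15,-1,0,0,0,0],[-1,-0.15,-1,0,0,0,0],[-1,-0.15,-1,0,0,0,0.75],[-1,0,0,0,0,0,1],[-1,0,0,0,0,0,1]]' >/dev/null
python3 -m handwheel '[[-1,0,0,0,0,0,1],[-1,0,0,0,0,0,1],[-1,0,0,0,0,0,1],[-1,0,0,0,0,0,1]]' >/dev/null; python3 -m handwheel '[[-1,0,0,0,0,0,1],[-1,0,0,0,0,0,1],[-1,0,0,0,0,0,1],[-1,0,0,0,0,0,1],[-1,0,0,0,0,0,0]]' 
python3 - <<'E'
from h import *; from plant import *
o=get_obs(); w=snapshot("wrist"); np.save("pics/s3.npy",{"wrist":w,"obs":o},allow_pickle=True)
cv2.imwrite("pics/w3.png",w["color"][:,:,::-1]); print(o["clock"],proj(w,[.568,.272,.032],o))
E
```

```text
clock: 8.85
tool_pos: [0.581, 0.3586, 0.3584]
orientation: [180.0, -0.0, -100.0]
force: [0.2, 0.2, -1.2]
opening: 0.014
gripper_force: 30.0
8.85 [np.float64(247.7639161868293), np.float64(85.2631005442258)]
```

View pics/w3.png

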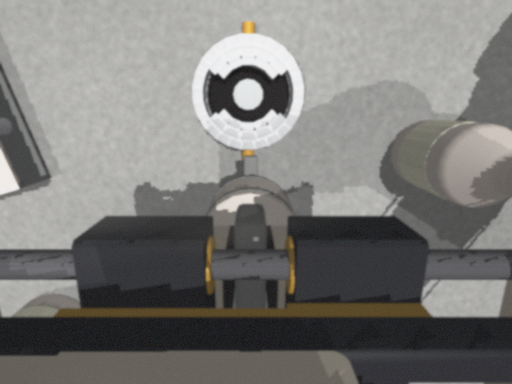

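The empty mount is centred near (248,92). Its slots run horizontally in the image, at right angles to the orange marks at (249,27) and (249,152), so the marks show the locked direction. I'll measure the centre and slot angle.

```bash
python3 - <<'E'
from h import *
s=np.load("pics/s3.npy",allow_pickle=True).item(); w=s["wrist"]; o=s["obs"]
v=cv2.cvtColor(w["color"],cv2.COLOR_RGB2HSV); roi=np.zeros(v.shape[:2],np.uint8); roi[28:155,185:310]=255
dark=cv2.inRange(v[:,:,2],0,85)&roi; 
yy,xx=np.mgrid[:384,:512]; dark[(yy-92)**2+(xx-248)**2>50**2]=0
pl=cv2.inRange(v[:,:,2],140,255).copy(); pl[(yy-94)**2+(xx-248)**2>22**2]=0
cs=max(cv2.findContours(dark,0,2)[0],key=cv2.contourArea); m=np.zeros_like(dark); cv2.fillPoly(m,[cs],1)
M=cv2.moments(m,True); c=(M["m10"]/M["m00"],M["m01"]/M["m00"]); th=.5*np.arctan2(2*M["mu11"],M["mu20"]-M["mu02"])
u=np.array([np.cos(th),np.sin(th)]); A=cast(w,np.array(c)-30*u,.032,o);B=cast(w,np.array(c)+30*u,.032,o)
print("hole",c,np.degrees(th),cast(w,c,.032,o),"slot yaw",np.degrees(np.arctan2(*(B-A)[1::-1])))
P=np.array([cast(w,p[0],.032,o) for p in cs]); d=(B-A)[:2]/np.linalg.norm(B-A); q=P[:,:2]@d; print("slot span",np.ptp(q),"mid",q.min()+np.ptp(q)/2-cast(w,c,.032,o)[:2]@d)
br=cv2.inRange(v[:,:,2],185,255)&roi; h=cv2.convexHull(max(cv2.findContours(br,0,2)[0],key=cv2.contourArea)); e=cv2.fitEllipse(h); print("ring",e,cast(w,e[0],.032,o))
hp=np.array([cast(w,p[0],.032,o)[:2] for p in h]); print("dia",np.ptp(hp,0),(hp.max(0)+hp.min(0))/2)
cp=max(cv2.findContours(pl,0,2)[0],key=cv2.contourArea); e=cv2.fitEllipse(cp); print("plunger",e,cast(w,e[0],.024,o))
om=cv2.inRange(v,(8,120,80),(30,255,255)); om[200:]=0
k,_,st,cc=cv2.connectedComponentsWithStats(om)
X=[(cast(w,cc[i],.004,o),st[i][4]) for i in range(1,k) if st[i][4]>10]; print("marks",X)
# body of held cart: white disc & fin tilt
crop=cv2.resize(w["color"][20:320,180:320],None,fx=2,fy=2); cv2.imwrite("pics/c3.png",crop[:,:,::-1])
E
```

```text
hole (248.06636636636637, 93.22762762762763) 0.9063674400516147 [0.56892495 0.27879222 0.032     ] slot yaw 169.18604278875236
slot span 0.07345022164694359 mid 0.0004111043286266769
ring ((248.60008239746094, 88.26246643066406), (113.9336166381836, 133.90391540527344), 36.36058807373047) [0.56770583 0.27466095 0.032     ]
dia [0.10609719 0.10829238] [0.57102117 0.27918029]
plunger ((247.74998474121094, 93.824951171875), (29.32053565979004, 30.474742889404297), 0.2349790632724762) [0.56928584 0.27889683 0.024     ]
marks [(array([0.55854832, 0.21888658, 0.004     ]), np.int32(115)), (array([0.57983599, 0.33513058, 0.004     ]), np.int32(42))]
```

View pics/c3.png

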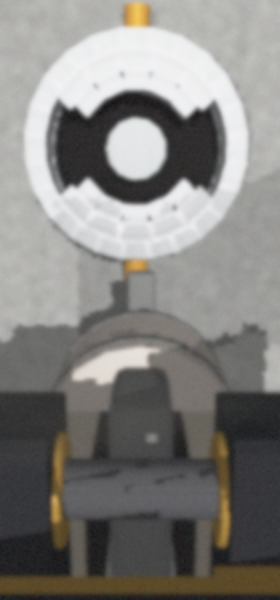

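```bash
python3 -m handwheel '[[-1,0,0,0,0,0,-1],[-1,0,0,0,0,0,-1],[-1,0,0,0,0,0,-1],[-1,0,0,0,0,0,-1],[-1,0,0,0,0,0,-1]]' >/dev/null;python3 -m handwheel '[[-1,0,0,0,0,0,-1],[-1,0,0,0,0,0,-1],[-1,0,0,0,0,0,-1],[-1,0,0,0,0,0,-1],[-1,0,0,0,0,0,-1]]' >/dev/null;python3 -m handwheel '[[-1,0,0,0,0,0,-1],[-1,0,0,0,0,0,-1],[-1,0,0,0,0,0,-1],[-1,0,0,0,0,0,-1],[-1,0,0,0,0,0,-0.92]]' 
python3 - <<'E'
from h import *; from plant import *
o=get_obs(); delta(o,(.569,.2787),-10.5,.032-.004+.259)
s=np.load("pics/s3.npy",allow_pickle=True).item(); w=s["wrist"]; o=s["obs"]; R=Ro.from_euler("xyz",o["orientation"],degrees=True).as_matrix()
for p in ([.036,.005,.249],[.036,-.005,.249],[.036,0,.255]): print(p,proj(w,o["tool_pos"]+R@np.array(p),o))
E
```

```text
clock: 10.78
tool_pos: [0.5809, 0.3581, 0.3589]
orientation: [180.0, 0.0, -10.2]
force: [0.5, -0.4, -1.8]
opening: 0.0139
gripper_force: 30.0
pos [0.5809 0.3581 0.3589] [ 1.7999e+02  1.0000e-02 -1.0160e+01] j [ 48.   22.9  -1.9   0.  -65.3  31.9] clk 10.775
tool shift units [0.091 3.211 2.876] turn z units 0.056382059758822343
[0.036, 0.005, 0.249] [np.float64(257.4612253566011), np.float64(153.69226612312087)]
[0.036, -0.005, 0.249] [np.float64(243.34334967392445), np.float64(153.6858389173628)]
[0.036, 0, 0.255] [np.float64(250.3940506085086), np.float64(152.58648401523405)]
```

```bash
python3 -m handwheel '[[-1,0.04,0.8,0,0,0,0.05],[-1,0.04,0.8,0,0,0,0],[-1,0.04,0.8,0.4,0,0,0],[-1,0.03,0.81,0.8,0,0,0],[-1,0,0,0.7,0,0,0]]' ; python3 -m handwheel '[[-1,0,0,0,0,0,0]]'
python3 - <<'E'
from h import *; from plant import *
o=get_obs(); delta(o,(.569,.2787),-10.5,.032-.004+.259)
a=snapshot("scene"); b=snapshot("side"); w=snapshot("wrist")
f=lambda im:cv2.resize(im,None,fx=4,fy=4,interpolation=2)
im=np.hstack([f(a["color"][110:210,325:425]),f(b["color"][70:170,140:240])]); cv2.imwrite("pics/c4.png",im[:,:,::-1]); np.save("pics/s4.npy",{"scene":a,"side":b,"obs":o},allow_pickle=True)
E
```

```text
clock: 11.4
tool_pos: [0.5692, 0.2759, 0.3116]
orientation: [-180.0, -0.0, -10.9]
force: [0.4, 0.7, -1.7]
opening: 0.0138
gripper_force: 30.0
clock: 11.52
tool_pos: [0.5693, 0.2775, 0.3104]
orientation: [179.9, 0.1, -10.8]
force: [-0.2, -0.5, -3.0]
opening: 0.0139
gripper_force: 30.0
pos [0.5693 0.2775 0.3104] [ 1.799e+02  9.000e-02 -1.085e+01] j [ 43.6  20.8 -11.9  -0.  -57.4  35.6] clk 11.525
tool shift units [-0.021 -0.048  0.937] turn z units -0.05813553756191444
```

View pics/c4.png

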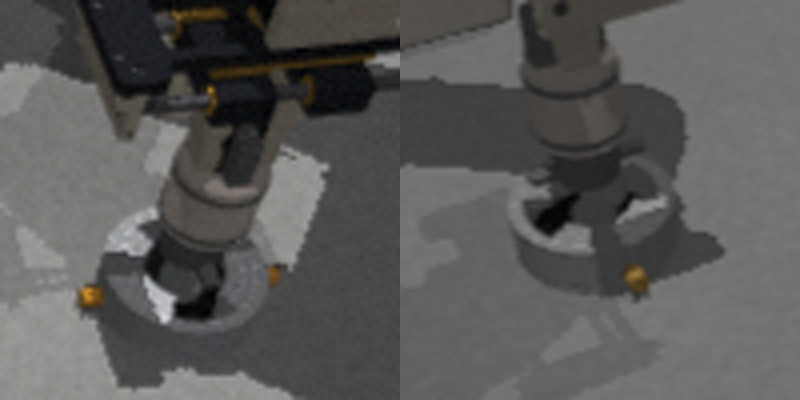

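Cartridge hangs centred above the mouth in both views, lugs over the slots. I'll lower it and watch the force.

```bash
python3 -m handwheel '[[-1,0,-0.05,0.3,0,0,0],[-1,0,0,0.3,0,0,0],[-1,0,0,0.3,0,0,0],[-1,0,0,0,0,0,0]]' ; python3 -m handwheel '[[-1,0,0,0.15,0,0,0],[-1,0,0,0.15,0,0,0],[-1,0,0,0,0,0,0]]'
```

```text
clock: 12.18
tool_pos: [0.5696, 0.2793, 0.2881]
orientation: [179.9, 0.1, -10.8]
force: [-0.0, 0.9, -1.9]
opening: 0.0138
gripper_force: 30.0
clock: 12.55
tool_pos: [0.57, 0.2795, 0.2819]
orientation: [-180.0, -0.0, -10.8]
force: [-0.5, 0.6, 1.9]
opening: 0.014
gripper_force: 30.0
```

```bash
python3 -m handwheel '[[-1,0,0,0.16,0,0,0],[-1,0,0,0.16,0,0,0],[-1,0,0,0.12,0,0,0],[-1,0,0,0,0,0,0]]' 
```

```text
clock: 13.05
tool_pos: [0.57, 0.2795, 0.2707]
orientation: [-180.0, -0.0, -10.8]
force: [-0.3, 0.7, 3.2]
opening: 0.0135
gripper_force: 30.0
```

```bash
python3 -m handwheel '[[-1,0,0,0.02,0,0,0.7],[-1,0,0,0,0,0,0.7],[-1,0,0,0,0,0,0.7],[-1,0,0,0,0,0,0.7],[-1,0,0,0,0,0,0.7]]'; python3 -c "
from plant import *
o=get_obs();print(o['moment'],o['force'])"
```

```text
clock: 13.68
tool_pos: [0.5701, 0.2795, 0.2706]
orientation: [-180.0, -0.0, -31.9]
force: [0.1, -0.8, 3.8]
opening: 0.0136
gripper_force: 30.0
[-0.20049195  0.02963557  0.03403078] [ 0.1156666  -0.84515919  3.81513857]
```

Turning freely with low torque, so I'll continue.

```bash
python3 -m handwheel '[[-1,0,0,0,0,0,0.8],[-1,0,0,0,0,0,0.8],[-1,0,0,0,0,0,0.8],[-1,0,0,0,0,0,0.8],[-1,0,0,0,0,0,0.8]]'; python3 -m handwheel '[[-1,0,0,0,0,0,0.8],[-1,0,0,0,0,0,0.8],[-1,0,0,0,0,0,0.8],[-1,0,0,0,0,0,0.8],[-1,0,0,0,0,0,0.8]]'; python3 -c "
from plant import *
o=get_obs();print(o['moment'],o['force'])"
```

```text
clock: 14.3
tool_pos: [0.5701, 0.2795, 0.2706]
orientation: [-179.9, -0.0, -55.9]
force: [0.8, 0.2, 3.6]
opening: 0.0139
gripper_force: 30.0
clock: 14.92
tool_pos: [0.5701, 0.2795, 0.2706]
orientation: [-179.9, 0.0, -79.9]
force: [0.4, -1.2, 3.8]
opening: 0.0136
gripper_force: 30.0
[-0.12432457 -0.06241373  0.04074288] [ 0.44666966 -1.2451841   3.79357814]
```

```bash
python3 -m handwheel '[[-1,0,0,0,0,0,0.7],[-1,0,0,0,0,0,0.7],[-1,0,0,0,0,0,0.5],[-1,0,0,0,0,0,0.4],[-1,0,0,0,0,0,0]]'; python3 -c "
from plant import *
o=get_obs();print(o['moment'],o['force'])"
```

```text
clock: 15.55
tool_pos: [0.5698, 0.2796, 0.2705]
orientation: [-180.0, 0.0, -93.6]
force: [-2.0, 0.4, 4.1]
opening: 0.0139
gripper_force: 30.0
[0.25535835 0.88463627 0.04478743] [-1.95714783  0.38295007  4.14129791]
```

```bash
for i in 1 2; do python3 -m handwheel '[[-1,0,0,0,0,0,0.2],[-1,0,0,0,0,0,0.2],[-1,0,0,0,0,0,0]]'; python3 -c "
from plant import *
o=get_obs();print(o['moment'],o['force'])"; done
```

```text
clock: 15.92
tool_pos: [0.5695, 0.2796, 0.2705]
orientation: [180.0, 0.0, -95.9]
force: [-3.9, 0.6, 5.9]
opening: 0.014
gripper_force: 30.1
[0.39682696 1.33920617 0.48559449] [-3.93852512  0.5813927   5.87970666]
clock: 16.3
tool_pos: [0.5696, 0.2796, 0.2705]
orientation: [180.0, -0.0, -98.3]
force: [-2.0, -0.8, 6.0]
opening: 0.0144
gripper_force: 31.1
[0.2220649  1.2524365  0.84867909] [-2.00006218 -0.77465731  5.98121323]
```

The end stop is reached: torque rises past about -95°. I'll relax the torque, ease up until the lugs meet the lip, and open.

```bash
python3 -m handwheel '[[-1,0,0,0,0,0,-0.3],[-1,0,0,-0.08,0,0,0],[-1,0,0,-0.08,0,0,0],[-1,0,0,0,0,0,0]]'; python3 -m handwheel '[[0,0,0,0,0,0,0],[0,0,0,0,0,0,0],[0,0,0,0,0,0,0],[0,0,0,0,0,0,0]]';python3 -m handwheel '[[0,0,0,-0.5,0,0,0],[0,0,0,-1,0,0,0],[0,0,0,-1,0,0,0],[0,0,0,-1,0,0,0],[0,0,0,-1,0,0,0]]';python3 -m handwheel '[[0,-1,0,-0.5,0,0,0],[0,-1,0,0,0,0,0],[0,-1,0,0,0,0,0],[0,0,0,0,0,0,0]]'
python3 - <<'E'
from h import *; from plant import *
o=get_obs(); a=snapshot("scene"); b=snapshot("side"); w=snapshot("wrist")
np.save("pics/s5.npy",{"scene":a,"side":b,"wrist":w,"obs":o},allow_pickle=True)
f=lambda im:cv2.resize(im,None,fx=2,fy=2,interpolation=2)
im=np.zeros((590,720,3),np.uint8); im[:384,:512]=w["color"]; im[:200,512:712]=f(a["color"][110:210,325:425]); im[200:400,512:712]=f(b["color"][70:170,140:240]); im[390:590,:500]=a["color"][100:300,0:500]
cv2.imwrite("pics/m5.png",im[:,:,::-1])
E
```

```text
clock: 16.8
tool_pos: [0.5695, 0.2794, 0.2734]
orientation: [179.9, -0.0, -96.6]
force: [-1.0, 2.9, -8.8]
opening: 0.0137
gripper_force: 30.2
clock: 17.3
tool_pos: [0.5699, 0.2793, 0.2745]
orientation: [-180.0, 0.0, -96.6]
force: [-0.3, 0.0, -0.8]
opening: 0.0432
gripper_force: 0.0
clock: 17.92
tool_pos: [0.5698, 0.2793, 0.3886]
orientation: [-180.0, 0.0, -96.6]
force: [0.0, -0.0, -0.1]
opening: 0.0437
gripper_force: 0.0
clock: 18.42
tool_pos: [0.5783, 0.3562, 0.3975]
orientation: [179.9, -0.1, -96.5]
force: [-0.6, -0.0, -0.8]
opening: 0.0439
gripper_force: 0.0
```

View pics/m5.png

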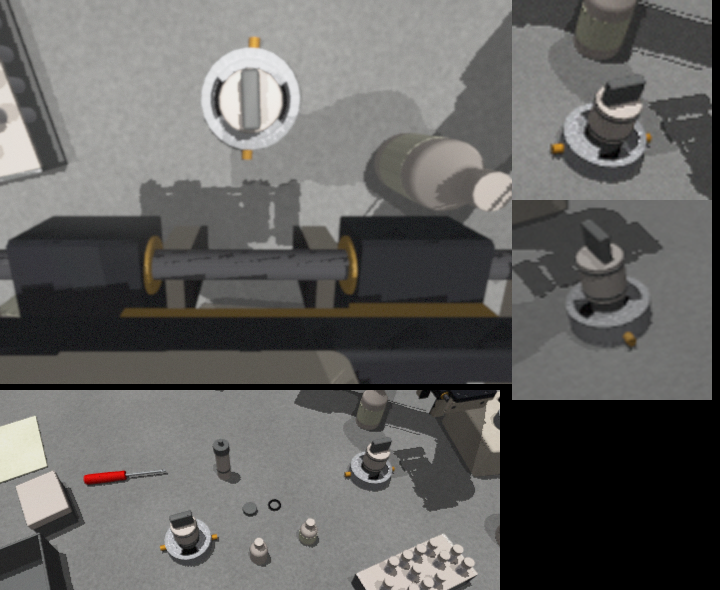

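The cartridge stands upright in the mount at (250,98) in the wrist view, with its fin in line with the orange marks. When eased up it held against about 9 N of pull. The slim cartridge is still standing at (222,457) and the gripper is clear.

```bash
python3 -c "
from plant import *
print(close_job())"
```

```text
the job is handed in; nothing more can be done
None
```

The squat cartridge is locked in the empty bayonet mount, turned clockwise to the stop and released, with the gripper clear and the slim cartridge left standing; I handed the job in at about 18.6 s of the 43 s allowed.

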